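Push a used culture dish through the flap of the discard box

TASK

The covered culture dish on the shelf of the discard box is used and its cover is loose, so it must not be picked up. With the fingertips push it flat along the shelf until it lies before the flap, then push it on through the flap until it drops down the chute into the box, and draw the fingers back out so that the flap hangs shut. Leave the screw lid on the shelf, and everything else on the bench, where they are.

Things in the scene. Friction and masses are not known exactly. Their poses are not given: they have to be found in the camera images.
- dish_mid (a point): Centre, half-way up, of the covered culture dish: a flat round clear dish with a cover and a filled layer, 66 mm across, 14 mm high, 18 to 31 g. It lies flat on the shelf, left or right of the mouth, so this point starts 7 mm above the shelf. Its widest part, the cover's rim, 4 to 14 mm above the underside, is the place to push. Its yaw means nothing.
- mouth (a point): Middle of the mouth in the front wall of the discard box, at shelf level, 75 mm above the bench. Axes (box turned in yaw only): +x into the box, away from the robot; +y left along the front wall; z up. The mouth is 102 mm wide (y -51 to 51) and 47 mm high. Fixed low white box behind it: 200 mm wide, 165 deep, 137 high, with clear sides; a low pull on its top, to 155 mm.
- shelf_front (a point): Middle of the open front edge of the steel shelf, mouth x = -132 mm; same axes as the mouth. The flat shelf reaches from here to the box's front wall and from y = -170 to +170 mm, with lips 5 mm high at its two ends only.
- sill_edge (a point): Inside the box the shelf runs on, level, to this edge at mouth x = +24 mm; same axes. From here a smooth steel chute drops at 54 degrees to the bin floor, 70 mm below the shelf. A dish whose centre is some 10 mm past the edge tips and slides down by itself.
- header (a point): Middle of the mouth's upper edge, under the header, 47 mm above the shelf, in the front wall's plane; same axes. The wall above it ends 62 mm above the shelf. Upright fingers can push up to this plane; tilted by 14 degrees, tips leading into the box, they pass 9 mm under it, by 20 degrees 12 mm.
- flap (a joint): Angle of the flap in the mouth, rad: 0 hanging shut, growing as it swings into the box, at most 1.1. Aluminium sheet, 18 g, 96 mm wide, on a level pin 52 mm above the shelf at mouth x = -5 mm; lower edge 4 mm above the shelf. It opens only inward, yields to a fraction of a newton, lies on what is under it, and falls shut by its own weight.
- flap_edge (a point): Middle of the flap's lower edge; moves with the flap.
- jar_lid_mid (a point): Centre, half-way up, of a knurled round screw lid of a jar, 64 mm across, 18 mm high, 11 g, loose on the shelf on the other side of the mouth from the dish; taller than the dish, with a ribbed edge. To be left alone.
- tube_block: Bystander, loose: wooden block with stoppered tubes, 36 x 95 x 95 mm high, origin under its centre.
- jar_a: Bystander, loose: specimen jar with screw lid, 73 mm across, 123 mm high, origin under its centre.
- timer: Bystander, loose: bench timer with a dial, 51 x 67 x 66 mm high, origin under its centre.
- dropper_a: Bystander, loose: dropper bottle, 34 mm across, 78 mm high, origin under its centre.
- marker: Bystander, loose: felt marker 129 mm long, 13 mm thick, lying on a note pad, origin under its centre.
- forceps: Bystander, loose: steel forceps 133 mm long, 8 mm high, lying across the top of the discard box, origin under its centre.
- loupe: Bystander, loose: hand lens 125 mm long, 14 mm high, lying on the bench, origin under its centre.
- dish: The same dish: its origin is the centre of its underside, z up.
Not all that is in view belongs to the job. What is shaped like the dish but purple or red is not meant.

How it is judged:
On the way:
1. the fingers are pushing the dish through the mouth, with the flap pushed open by it (x of dish_mid in the frame of mouth above -0.03 m and y of dish_mid in the frame of mouth between -0.03 and 0.03 m and value of joint flap above 0.1 rad and contact force between the fingers and dish above 0.005 N).
At the end, for the whole second after the job is handed in: The dish lies at rest inside the box, its centre at least 20 mm below shelf level and 40 mm or more behind the mouth; the flap hangs shut (under 0.06 rad); the screw lid and the other loose things are within 20 mm of where they stood (x of dish_mid in the frame of mouth between 0.04 and 0.165 m and y of dish_mid in the frame of mouth between -0.1 and 0.1 m and z of dish_mid in the frame of mouth below -0.02 m and linear speed of dish below 0.05 m/s and value of joint flap below 0.06 rad and distance of each of jar_lid_mid, tube_block, jar_a, timer, dropper_a, marker, forceps, loupe from where it was at the start of the episode below 0.02 m); the robot touches nothing.
It fails at once if the dish is lifted off the shelf (its centre more than 25 mm above it) (z of dish_mid in the frame of mouth above 0.025 m).
It fails at once if the dish is tipped on edge in front of the flap (x of dish_mid in the frame of mouth below -0.03 m and angle between dish_mid's own z axis and vertical above 0.35 rad).
It fails at once if the dish is pushed off the shelf (x of dish_mid in the frame of mouth below -0.03 m and z of dish_mid in the frame of mouth below -0.015 m).
It fails at once if the screw lid on the shelf is shifted by more than 20 mm (distance of jar_lid_mid from where it was at the start of the episode above 0.02 m).
It fails at once if another loose thing on the bench is shifted by more than 20 mm (distance of any of tube_block, jar_a, timer, dropper_a, marker, forceps, loupe from where it was at the start of the episode above 0.02 m).
It also fails if it takes over 43 s, if anything falls off the work surface, if the arm or the gripper's body presses on something with over 40 N, if the wrist force passes 120 N, or if a joint passes its speed limit or range.

ROBOT

A 6-joint arm with a two-finger parallel gripper is mounted at the origin on the work surface; the furniture and walls round the work are solid. World frame = base frame: x ahead of the robot, y to its left, z up, the work surface at z = 0. Lengths are in m, angles in rad, forces in N, time in s.
With the tool pointing down it reaches from about 0.25 to 0.8 m from the base axis. Payload 8.5 kg.
Tool frame: the origin (TCP) lies on the mounting face of the last link; the fingertips stand 173 mm ahead of it and the grasp point (between the pads) lies grip_point_offset ahead of it (grip_point_offset is the distance from the TCP to the grasp point, in m); y points along the fingers, z is the direction in which the jaws open and shut, and the axes are right-handed (so a half turn about y gives the same grasp; the last joint's range is limited). The gripper opens to 85 mm and grips with 20 to 120 N. Pads are 22 mm wide; open, the fingers measure 114 mm over their backs; the gripper's body (76 mm by 85 mm) begins 54 mm behind the grasp point. The pads swing forward as they close: fully open they stand 13 mm farther back than shut.
Start: joints at [1.205, 0.238, -0.013, 1.319, 0, 1.571], TCP at [0.188, 0.49, 0.405] pointing down, gripper open.
Joint ranges: [-2.66, 2.66], [-1.03, 1.9], [-1.14, 1.46], [-1.82, 2.27], [-1.45, 1.34], [-3.14, 3.14]. Speed limits (rad/s): [2.22, 2.22, 2.79, 3.14, 3.14, 3.14].

INTERFACE

Orientations are given as a rotation vector (axis times angle).
In Python, from plant import * gives the robot as it stands.
- The arm moves only by the tool move_arm, never from a script. Its argument "steps" is one flat list of numbers, 7 for each row, row after row: the shift along the tool's x, y, z in m, then the turn, a rotation vector about the tool's x, y, z in rad, then the finger opening in m, from 0 to 0.0854. In form: [x, y, z, wx, wy, wz, gripper, x, y, z, wx, wy, wz, gripper, ...]. A call has 1 to 10 rows; each row is the pose to reach, as a shift and turn from the pose commanded when the call began, along the tool's axes at that moment; what a row does not reach only later rows make up. A row lasts 1/8 s, in which the tool goes at most 62.5 mm and 10.7 degrees, less where a joint would pass 70% of its speed; a pose out of reach is approached as far as the arm can. A call with a gripper value outside its range is refused whole. The fingers move at their own pace and stop on an object; "grip_force" is the grip in N (left out, the last holds). Time passes only in rows, so rows that repeat a pose let the fingers close. It gives the time, the measured TCP pose, the force and the opening at its end, in the units of the state.
- get_obs(): the state, without advancing time (a new reading comes with each control period).
- grab_frame(name): name is "scene" or "top" or "wrist"; returns a dict with "color" (384x512x3 uint8, blue, green, red), "range_z" (384x512 float32, m along the optical axis (not along the pixel's ray), 0 where there is no reading), "K" (3x3 intrinsics, pixels), "k1" (the pictures are not rectified: a ray, as slopes to the right and down, at radius r is drawn at 1 + k1 r^2 times it, then the intrinsics apply), "cam_to_world" (4x4, takes a point from camera to world coordinates); the wrist camera has in their place "T_tool_cam" (4x4, takes a point from camera to tool coordinates, whose origin is the TCP and whose axes are the tool frame's). Camera axes: x right, y up, looking along -z (the intrinsics and any distortion apply to the point x, -y, -z); pixel columns grow to the right and rows downward; lengths in m; the calibration is good to about 2 mm. A picture is of the moment at which its call begins: read the wrist's pose just before it.
- sign_off(): hands the job in, once; it reports no verdict.
The state is a dict: "time_s": time; "q": joint angles; "qvel": joint speeds; "joint_efforts": joint torques, N m; "position": TCP position; "orientation": TCP orientation; "force": force on the tool from outside, world axes, zero at the start; "moment": the same for the moment, N m; "width": finger opening in m.
Only numpy, scipy, OpenCV 4.12 (cv2) and the standard library are available. Lean on these libraries where they do the work, as an engineer would, in place of code of your own. Each camera call takes 0.05 s, during which the arm holds its last target.

## Working session

There is one attempt and no reset: what is moved stays moved. The work goes in short steps, Python scripts to look and compute and a tool call to move; the robot and the scene stay as the last step left them, time stands still between calls to the robot, and variables do not carry over. Pictures are saved under pics/ and viewed, and the job is handed in when it is done.

Besides the shell and the picture viewer there is one more tool, called after "Request:" as name(argument=value, ...) on one line, values as JSON. move_arm: Moves the arm, as the interface text tells. Its arguments: {"type":"object","properties":{"steps":{"type":"array","items":{"type":"number"}},"grip_force":{"type":"number"}},"required":["steps"]}

```bash
ls; mkdir -p pics; python3 - <<'E'
from plant import *
import cv2
o=get_obs()
for k in('time_s','q','position','orientation','force','width'):print(k,o[k])
for n in('scene','top','wrist'):
    f=grab_frame(n);cv2.imwrite(f'pics/{n}0.png',f['color']);print(n,f['K'],f['k1'],f.get('cam_to_world',f.get('T_tool_cam')))
    import numpy as np;np.savez(f'{n}0.npz',**f)
try: print(grip_point_offset)
except Exception as e: print(e)
E
```

```text
pics
time_s 0.0
q [ 1.20498273e+00  2.38786209e-01 -1.42564753e-02  1.31921969e+00
  7.57733869e-06  1.57081845e+00]
position [0.18773503 0.49010257 0.40407374]
orientation [-1.55311442  0.28730989 -0.28687729]
force [ 0.71730677  0.01383005 -0.33989011]
width 0.08555168875962073
scene [[369.34704026   0.         254.86381294]
 [  0.         369.34704026 188.25728314]
 [  0.           0.           1.        ]] -0.09715712395783781 [[ 0.5566822   0.61612522 -0.55722046 -0.1692322 ]
 [-0.83071716  0.41588522 -0.37006553 -0.47615679]
 [ 0.00373304  0.66890149  0.74334169  0.99316242]
 [ 0.          0.          0.          1.        ]]
top [[356.19135444   0.         259.40585025]
 [  0.         356.19135444 188.61556985]
 [  0.           0.           1.        ]] -0.04239238437937193 [[-0.01665512  0.9867094  -0.16163902  0.27865904]
 [-0.99964629 -0.01978486 -0.01777216 -0.03751923]
 [-0.02073396  0.16128585  0.98668991  1.24430181]
 [ 0.          0.          0.          1.        ]]
wrist [[345.39379917   0.         256.63038138]
 [  0.         345.39379917 192.43119524]
 [  0.           0.           1.        ]] -0.07941065180936902 [[-4.44826669e-04 -9.62023903e-01 -2.72964855e-01 -6.97974812e-02]
 [ 9.41915264e-04  2.72964357e-01 -9.62023686e-01  2.96961234e-02]
 [ 9.99999457e-01 -6.85043555e-04  7.84723173e-04  1.95360404e-04]
 [ 0.00000000e+00  0.00000000e+00  0.00000000e+00  1.00000000e+00]]
0.1547
```

View pics/scene0.png

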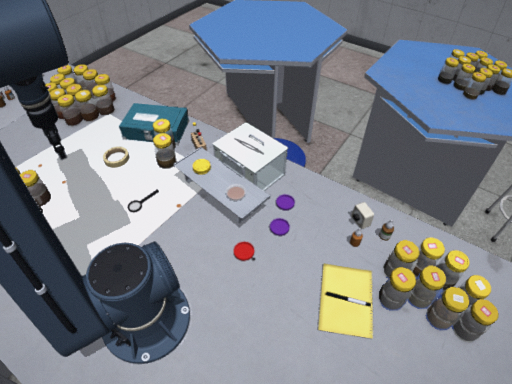

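View pics/top0.png

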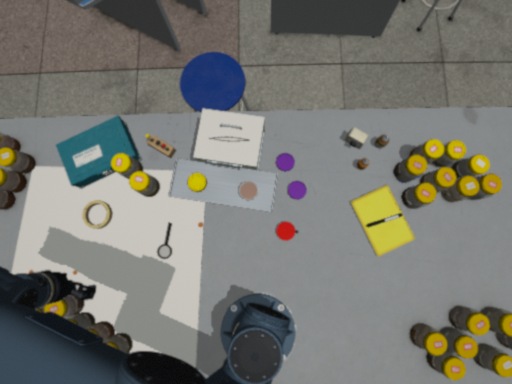

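View pics/wrist0.png

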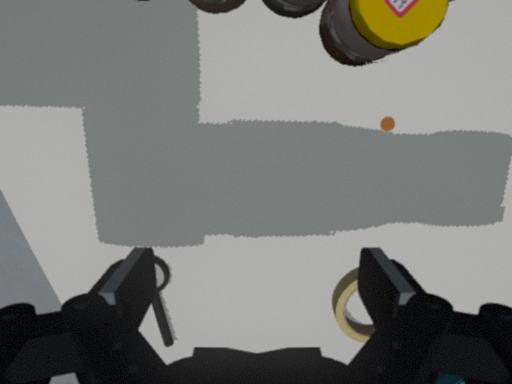

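Candidates for the dish are tan/pink disc on the shelf (scene 236,193; top 248,190), yellow ribbed lid on the shelf (top 197,182), purple discs on the bench (top 285,162 and 297,190), and a red disc (top 287,231). I choose the tan disc on the shelf and check it in a crop.

```bash
cat > h.py <<'E'
import numpy as np,cv2
from scipy.spatial.transform import Rotation as R
def load(n): return dict(np.load(n+'.npz'))
def ray(f,uv,T=None):
    T=f['cam_to_world'] if T is None else T
    D=np.array([float(f['k1']),0,0,0,0])
    p=cv2.undistortPoints(np.array([[uv]],float),f['K'],D)[0,0]
    d=T[:3,:3]@np.array([p[0],-p[1],-1]); return T[:3,3],d
def onz(f,uv,z,T=None):
    o,d=ray(f,uv,T); return o+d*(z-o[2])/d[2]
def proj(f,P,T=None):
    T=f['cam_to_world'] if T is None else T
    c=T[:3,:3].T@(np.asarray(P)-T[:3,3]); x,y=c[0]/-c[2],-c[1]/-c[2]
    s=1+float(f['k1'])*(x*x+y*y)
    return f['K'][:2,:2]@[x*s,y*s]+f['K'][:2,2]
def tri(r1,r2):
    (a,d),(b,e)=r1,r2
    A=np.stack([d,-e],1);s=np.linalg.lstsq(A,b-a,rcond=None)[0]
    p,q=a+d*s[0],b+e*s[1]; return (p+q)/2,np.linalg.norm(p-q)
E
python3 - <<'E'
from h import *
s=load('scene0');t=load('top0')
a=cv2.resize(s['color'][115:230,165:300],None,fx=5.5,fy=5,interpolation=cv2.INTER_CUBIC)
a=cv2.resize(s['color'][115:230,165:300],None,fx=5,fy=5,interpolation=cv2.INTER_CUBIC);cv2.imwrite('pics/sc.png',a)
a=cv2.resize(t['color'][100:220,160:290],None,fx=5,fy=5,interpolation=cv2.INTER_CUBIC);cv2.imwrite('pics/tc.png',a)
E
```

```text
(no output)
```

View pics/sc.png

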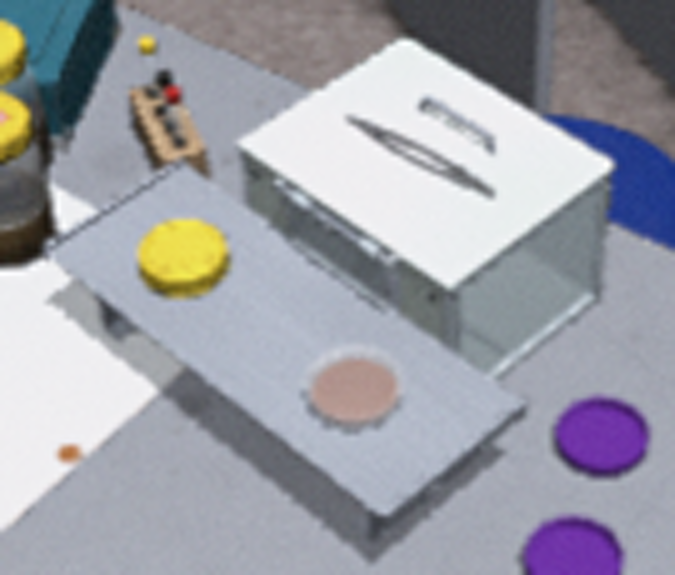

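View pics/tc.png

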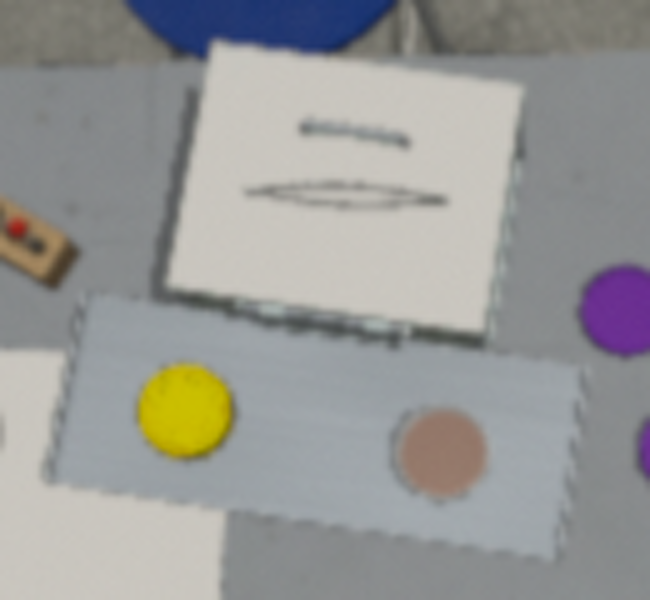

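```bash
python3 - <<'E'
from h import *
s=load('scene0');t=load('top0')
S=lambda x,y:(x/5+165-.4,y/5+115-.4); Tt=lambda x,y:(x/5+160-.4,y/5+100-.4)
for n,a,b in [('FR',(385,515),(555,557)),('FL',(50,255),(50,480)),('BR',(525,408),(583,365)),('boxFL',(241,150),(165,290)),('boxFR',(450,288),(485,333)),('boxBR',(612,165),(523,88)),('boxBL',(405,40),(210,40))]:
    p,e=tri(ray(s,S(*a)),ray(t,Tt(*b)));print(n,p.round(4),round(e,4), 'top@.075',onz(t,Tt(*b),.075).round(4),'top@.137',onz(t,Tt(*b),.137).round(4),onz(s,S(*a),.137).round(4))
def cen(f,lo,hi,box):
    x0,y0,x1,y1=box;h=cv2.cvtColor(f['color'][y0:y1,x0:x1],cv2.COLOR_BGR2HSV)
    m=cv2.inRange(h,lo,hi);c=max(cv2.findContours(m,0,2)[0],key=cv2.contourArea)
    e=cv2.fitEllipse(c);return (e[0][0]+x0,e[0][1]+y0),e[1],cv2.contourArea(c)
for n,lo,hi,z in [('lid',(20,150,80),(35,255,255),.093),('dish',(0,40,80),(18,160,255),.083)]:
    a=cen(s,lo,hi,(180,150,260,215) );b=cen(t,lo,hi,(185,165,265,205));print(n,a,b)
    p,e=tri(ray(s,a[0]),ray(t,b[0]));print(p.round(4),e,onz(s,a[0],z).round(4),onz(t,b[0],z).round(4))
E
```

```text
FR [ 0.3951 -0.0521  0.0723] 0.0 top@.075 [ 0.3948 -0.0521  0.075 ] top@.137 [ 0.3887 -0.0513  0.137 ] [ 0.3555 -0.0819  0.137 ]
FL [0.4547 0.2858 0.0661] 0.0022 top@.075 [0.4526 0.2842 0.075 ] top@.137 [0.4434 0.2671 0.137 ] [0.4076 0.2268 0.137 ]
BR [ 0.5257 -0.0738  0.0635] 0.0004 top@.075 [ 0.5234 -0.0736  0.075 ] top@.137 [ 0.5104 -0.0717  0.137 ] [ 0.4706 -0.1055  0.137 ]
boxFL [0.5697 0.1967 0.1252] 0.0035 top@.075 [0.5814 0.2086 0.075 ] top@.137 [0.5654 0.1955 0.137 ] [0.5609 0.1864 0.137 ]
boxFR [ 0.5327 -0.0093  0.1347] 0.0012 top@.075 [ 0.5468 -0.0083  0.075 ] top@.137 [ 0.5326 -0.0098  0.137 ] [ 0.5303 -0.0102  0.137 ]
boxBR [ 0.6958 -0.0363  0.1348] 0.0023 top@.075 [ 0.7191 -0.0371  0.075 ] top@.137 [ 0.6958 -0.0371  0.137 ] [ 0.6926 -0.0367  0.137 ]
boxBL [0.7392 0.1707 0.125 ] 0.0002 top@.075 [0.7599 0.1799 0.075 ] top@.137 [0.7344 0.1684 0.137 ] [0.7266 0.1619 0.137 ]
lid ((201.11333847045898, 166.15281677246094), (14.031604766845703, 16.62898063659668), 179.0) ((196.81138706207275, 181.94115257263184), (17.79370880126953, 18.39138412475586), 242.0)
[0.4956 0.1922 0.0816] 0.0009243035987939732 [0.4869 0.1841 0.093 ] [0.4937 0.1896 0.093 ]
dish ((235.5856704711914, 192.42543029785156), (10.3283052444458, 15.332690238952637), 119.5) ((248.3519744873047, 190.12872505187988), (15.607155799865723, 16.498647689819336), 196.5)
[0.4647 0.0205 0.08  ] 0.0008758412675168757 [0.4624 0.0192 0.083 ] [0.4646 0.02   0.083 ]
```

```bash
cat >> h.py <<'E'
yaw=np.radians(-9.7)
mx=np.array([np.cos(yaw),np.sin(yaw),0]);my=np.array([-np.sin(yaw),np.cos(yaw),0]);M0=np.array([.5538,.0937,.075])
def toM(p): d=np.asarray(p)-M0; return np.array([d@mx,d@my,d[2]])
def fromM(x,y,z): return M0+mx*x+my*y+np.array([0,0,z])
TIP=.173
def ori(ax,tilt=0):
    # ax: tool x dir horizontal; tilt rad: about tool z
    ty=np.array([0,0,-1.]);tz=np.cross(ax,ty)
    Rm=np.stack([ax,ty,tz],1); return R.from_matrix(Rm)*R.from_rotvec([0,0,tilt])
def delta(obs,Rt,tip):
    """tool-frame shift & rotvec so fingertip at tip with orientation Rt"""
    R0=R.from_rotvec(obs['orientation']);p0=np.array(obs['position'])
    p=np.asarray(tip)-Rt.apply([0,TIP,0])
    return R0.inv().apply(p-p0),(R0.inv()*Rt).as_rotvec(),p
E
python3 - <<'E'
from h import *
from plant import get_obs
o=get_obs();Rm=R.from_rotvec(o['orientation']).as_matrix();print(Rm.round(3),o['position'])
for n,ax in(('x=-my',-my),('x=my',my),('x=mx',mx),('x=-mx',-mx)):
    print(n,[v.round(4) for v in delta(o,ori(ax),fromM(-.08,-.03,.16))])
E
```

```text
[[ 0.934 -0.     0.358]
 [-0.358 -0.001  0.934]
 [-0.    -1.    -0.001]] [0.18774216 0.4901442  0.40424455]
x=-my [array([ 0.411 , -0.0035, -0.2843]), array([9.0000e-04, 1.3743e+00, 7.0000e-04]), array([0.4699, 0.0776, 0.408 ])]
x=my [array([ 0.411 , -0.0035, -0.2843]), array([ 7.0000e-04, -1.7673e+00, -9.0000e-04]), array([0.4699, 0.0776, 0.408 ])]
x=mx [array([ 0.411 , -0.0035, -0.2843]), array([ 1.000e-03, -1.965e-01, -1.000e-04]), array([0.4699, 0.0776, 0.408 ])]
x=-mx [array([ 0.411 , -0.0035, -0.2843]), array([2.0000e-04, 2.9451e+00, 1.5000e-03]), array([0.4699, 0.0776, 0.408 ])]
```

Request:
move_arm(steps=[0.046,0,-0.0316,0,0.153,0,0.04,0.091,0,-0.063,0,0.305,0,0.04,0.137,0,-0.095,0,0.458,0,0.04,0.183,0,-0.126,0,0.611,0,0.04,0.228,0,-0.158,0,0.763,0,0.04,0.274,0,-0.19,0,0.916,0,0.04,0.32,0,-0.221,0,1.069,0,0.04,0.365,0,-0.253,0,1.221,0,0.04,0.411,0,-0.284,0,1.374,0,0.04,0.411,0,-0.284,0,1.374,0,0.04])

```text
time_s: 1.4
position: [0.4716, 0.0753, 0.4042]
orientation: [-1.122, 1.337, -1.338]
force: [1.4, 1.1, 0.1]
width: 0.0398
```

```bash
cat > grab.py <<'E'
import sys
from h import *
from plant import *
def shot(tag):
    o=get_obs();f=grab_frame('wrist')
    T=np.eye(4);T[:3,:3]=R.from_rotvec(o['orientation']).as_matrix();T[:3,3]=o['position']
    f['cam_to_world']=T@f['T_tool_cam'];f['pos']=np.array(o['position']);f['ori']=np.array(o['orientation'])
    np.savez(tag+'.npz',**f);cv2.imwrite(f'pics/{tag}.png',f['color'])
    print(o['time_s'],'tip in M',toM(np.array(o['position'])+R.from_rotvec(o['orientation']).apply([0,TIP,0])).round(4),'q',np.round(o['q'],3),'F',np.round(o['force'],2),'w',o['width'])
    return f,o
if __name__=='__main__':shot(sys.argv[1])
E
python3 grab.py w1
```

```text
1.4 tip in M [-0.078  -0.0321  0.1562] q [ 1.580e-01  1.570e-01 -1.190e-01  1.295e+00 -1.000e-03  1.905e+00] F [1.36 1.1  0.07] w 0.03976119551076383
```

View pics/w1.png

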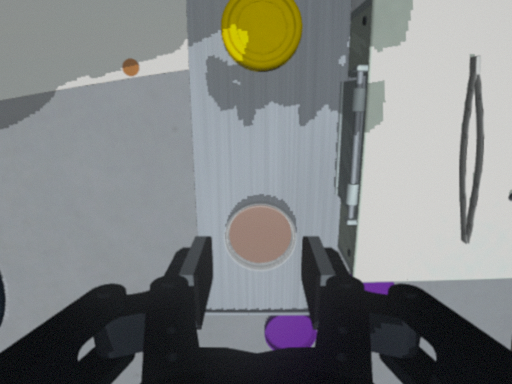

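```bash
python3 - <<'E'
from h import *
w=load('w1')
def P(n,uv,z): p=onz(w,uv,z);print(n,p.round(4),toM(p).round(4))
for uv in((188,70),(192,130),(196,200),(200,280)):P('front edge',uv,.075)
for uv in((209,309),(300,309)):P('right end',uv,.078)
P('pin L',(362,66),.127);P('pin R',(351,222),.127)
P('boxtop FR',(355,282),.137);P('boxtop F',(371,10),.137)
h=cv2.cvtColor(w['color'],cv2.COLOR_BGR2HSV)
for n,lo,hi,box,z in[('dish fill',(0,40,80),(18,160,255),(220,195,300,275),.083),('lid',(20,150,60),(35,255,255),(210,0,310,80),.093)]:
    x0,y0,x1,y1=box;m=cv2.inRange(h[y0:y1,x0:x1],lo,hi);c=max(cv2.findContours(m,0,2)[0],key=cv2.contourArea)
    (cx,cy),r=cv2.minEnclosingCircle(c);print(cx+x0,cy+y0,r);P(n,(cx+x0,cy+y0),z)
cv2.imwrite('pics/w1c.png',cv2.resize(w['color'][180:330,180:380],None,fx=4,fy=4,interpolation=cv2.INTER_CUBIC))
cv2.imwrite('pics/w1d.png',cv2.resize(w['color'][0:190,300:480],None,fx=3,fy=3,interpolation=cv2.INTER_CUBIC))
# triangulate dish & lid vs top
t=load('top0');s=load('scene0')
print(tri(ray(w,(261,235)),ray(t,(248.35,190.13))),tri(ray(w,(261,235)),ray(s,(235.6,192.4))))
E
```

```text
front edge [0.4305 0.1734 0.075 ] [-0.135   0.0578  0.    ]
front edge [0.423  0.1244 0.075 ] [-0.1341  0.0082  0.    ]
front edge [0.4125 0.0621 0.075 ] [-0.1339 -0.0549  0.    ]
front edge [ 0.3979 -0.0187  0.075 ] [-0.1347 -0.137   0.    ]
right end [ 0.4002 -0.0507  0.078 ] [-0.127  -0.1682  0.003 ]
right end [ 0.4899 -0.0665  0.078 ] [-0.036  -0.1687  0.003 ]
pin L [0.5577 0.1505 0.127 ] [-0.0058  0.0566  0.052 ]
pin R [0.5381 0.0383 0.127 ] [-0.0061 -0.0572  0.052 ]
boxtop FR [ 0.5344 -0.0081  0.137 ] [-0.002  -0.1036  0.062 ]
boxtop F [0.5644 0.1838 0.137 ] [-0.0047  0.0906  0.062 ]
259.9101104736328 233.53932571411133 30.4188289642334
dish fill [0.4647 0.023  0.083 ] [-0.0759 -0.0847  0.008 ]
261.434024810791 28.27752685546875 42.37968444824219
lid [0.4952 0.1916 0.093 ] [-0.0743  0.0866  0.018 ]
(array([0.46515108, 0.02013664, 0.07983037]), np.float64(0.00017028862750189294)) (array([0.46489719, 0.02052908, 0.08010871]), np.float64(0.0009155666038571214))
```

View pics/w1c.png

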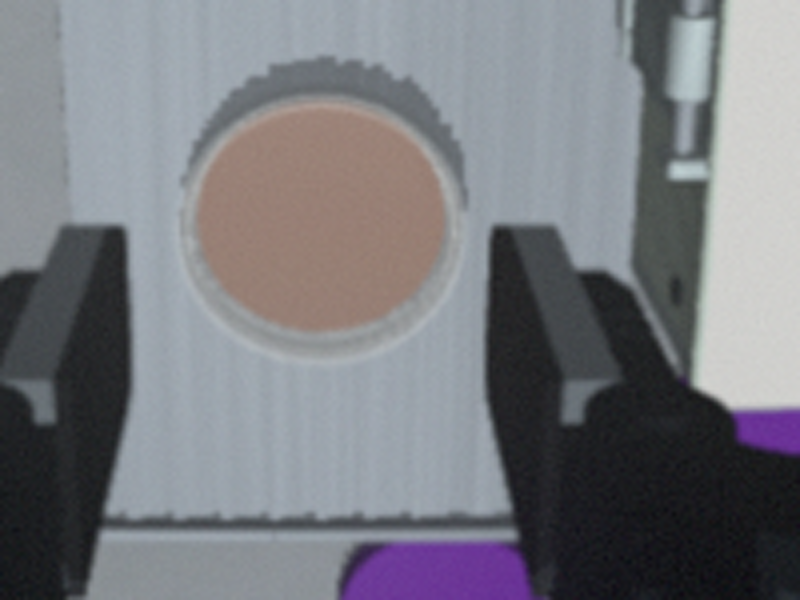

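View pics/w1d.png

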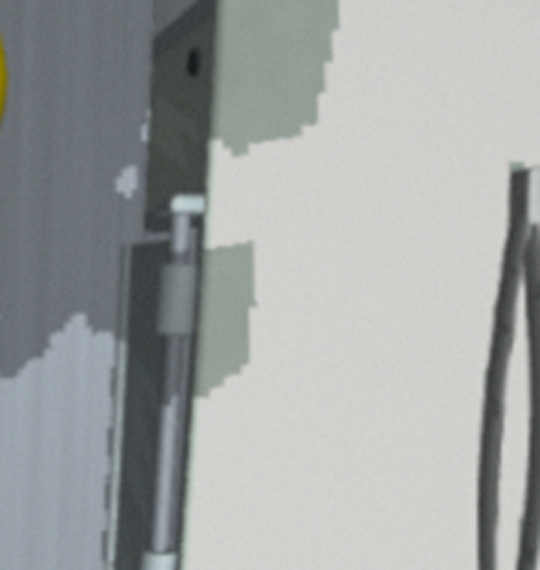

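```bash
sed -i 's/M0=np.array(.*$/M0=np.array([.5538,.0937,.075])-.002*mx/' h.py; sed -i 's/def delta(obs,Rt,tip):/def delta(obs,Rt,tip,TIP=TIP):/' h.py
python3 - <<'E'
from h import *
from plant import get_obs
w=load('w1');rz=w['range_z'];T=w['cam_to_world']
for uv in((230,150),(290,150),(310,100),(230,290),(290,290),(250,190)):
    o,d=ray(w,uv);d2=d  # d has unit optical depth
    print(uv,(o+d*rz[uv[1],uv[0]]).round(4))
p=onz(w,(260.5,237),.089);print('rim',toM(p).round(4))
o=get_obs();A=ori(-my)
for n,t in(('above',fromM(-.0735,-.145,.05)),('down',fromM(-.0735,-.145,.005)),('touch',fromM(-.0735,-.125,.005)),('end',fromM(-.0735,-.037,.005))):
    a,b,p=delta(o,A,t,.1695);print(n,a.round(4),b.round(4))
E
```

```text
(230, 150) [0.4521 0.1017 0.076 ]
(290, 150) [0.5034 0.0926 0.0762]
(310, 100) [0.5264 0.1317 0.0762]
(230, 290) [ 0.425  -0.0338  0.0764]
(290, 290) [ 0.4831 -0.0444  0.0758]
(250, 190) [0.4628 0.0633 0.0768]
rim [-0.0734 -0.0855  0.014 ]
above [0.1141 0.1098 0.0041] [ 0.001  -0.0028  0.0003]
down [0.114  0.1548 0.0041] [ 0.001  -0.0028  0.0003]
touch [0.094  0.1548 0.004 ] [ 0.001  -0.0028  0.0003]
end [0.006  0.1547 0.0038] [ 0.001  -0.0028  0.0003]
```

Request:
move_arm(steps=[0.045,0,0.004,0,0,0,0.04,0.09,0.03,0.004,0,0,0,0.04,0.114,0.075,0.004,0,0,0,0.04,0.114,0.125,0.004,0,0,0,0.04,0.114,0.14,0.004,0,0,0,0.04,0.114,0.14,0.004,0,0,0,0.04,0.114,0.14,0.004,0,0,0,0.04])

```text
time_s: 2.33
position: [0.455, -0.0344, 0.2656]
orientation: [-1.125, 1.331, -1.332]
force: [0.4, -0.3, 0.3]
width: 0.0401
```

```bash
sed -i 's/^TIP=.*/TIP=.1695/' h.py; python3 grab.py w2; python3 - <<'E'
import cv2;a=cv2.imread('pics/w2.png');cv2.imwrite('pics/w2c.png',a)
E
```

```text
2.325 tip in M [-0.0736 -0.1428  0.0211] q [-0.075  0.217 -0.422  0.93   0.     1.663] F [ 0.41 -0.31  0.28] w 0.04011491940986735
```

View pics/w2.png

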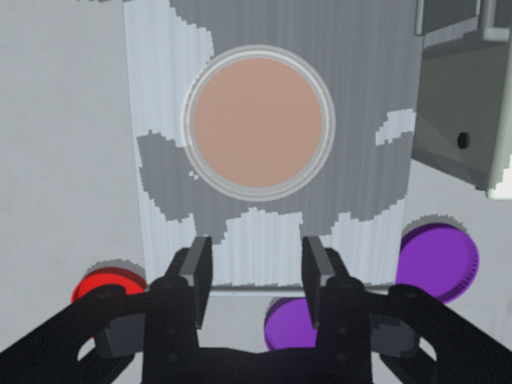

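Request:
move_arm(steps=[0,0.008,0,0,0,0,0.04,0,0.0155,0,0,0,0,0.04,-0.006,0.0155,0,0,0,0,0.04,-0.012,0.0155,0,0,0,0,0.04,-0.017,0.0155,0,0,0,0,0.04,-0.022,0.0155,0,0,0,0,0.04,-0.028,0.0155,0,0,0,0,0.04,-0.034,0.0155,0,0,0,0,0.04,-0.04,0.0155,0,0,0,0,0.04,-0.046,0.0155,0,0,0,0,0.04])

```text
time_s: 3.62
position: [0.4626, 0.0107, 0.2492]
orientation: [-1.125, 1.333, -1.333]
force: [0.2, 0.4, -0.1]
width: 0.0404
```

```bash
python3 grab.py w3
```

```text
3.625 tip in M [-0.074  -0.0972  0.0047] q [ 0.023  0.244 -0.434  0.893 -0.     1.763] F [ 0.19  0.36 -0.12] w 0.040356112299171056
```

View pics/w3.png

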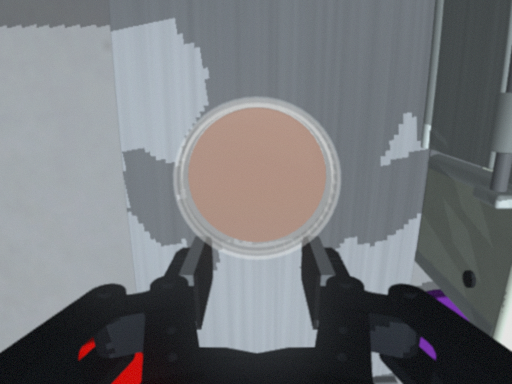

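Request:
move_arm(steps=[-0.007,0,0,0,0,0,0.04,-0.014,0,0,0,0,0,0.04,-0.021,0,0,0,0,0,0.04,-0.028,0,0,0,0,0,0.04,-0.035,0,0,0,0,0,0.04,-0.042,0,0,0,0,0,0.04,-0.048,0,0,0,0,0,0.04,-0.053,0,0,0,0,0,0.04,-0.057,0,0,0,0,0,0.04,-0.059,0,0,0,0,0,0.04])

```text
time_s: 4.92
position: [0.4725, 0.0687, 0.2492]
orientation: [-1.125, 1.332, -1.333]
force: [-0.0, 0.2, -0.3]
width: 0.0399
```

```bash
python3 grab.py w4; python3 - <<'E'
from h import *
for n in('w3','w4'):
    w=load(n);h=cv2.cvtColor(w['color'],cv2.COLOR_BGR2HSV)[90:260,160:350]
    m=cv2.inRange(h,(0,40,80),(18,160,255));c=max(cv2.findContours(m,0,2)[0],key=cv2.contourArea)
    (x,y),r=cv2.minEnclosingCircle(c);print(n,x+160,y+90,r,toM(onz(w,(x+160,y+90),.083)).round(4))
E
```

```text
4.925 tip in M [-0.074  -0.0384  0.0047] q [ 0.144  0.267 -0.401  0.903 -0.     1.884] F [-0.03  0.19 -0.25] w 0.03988196401195458
w3 256.8235321044922 174.5 68.48572540283203 [-0.0744 -0.0589  0.008 ]
w4 256.81851959228516 174.5 68.59284210205078 [-0.0744 -0.0001  0.008 ]
```

View pics/w4.png

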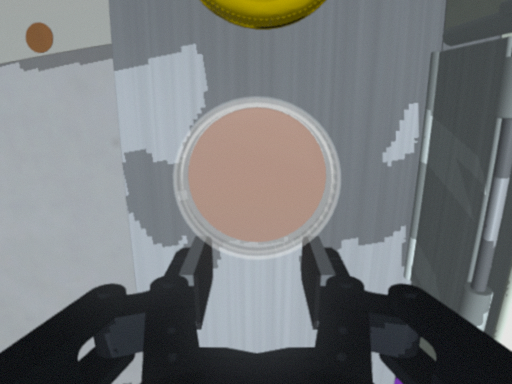

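```bash
python3 - <<'E'
from h import *
from plant import get_obs
o=get_obs();A=ori(-my);B=ori(mx,-.33)
print(B.as_matrix().round(3))
for n,q,t,L in(('up',A,fromM(-.074,-.058,.06),.1695),('B',B,fromM(-.15,0,.06),.172),('half',B,fromM(-.11,-.02,.07),.172),('down',B,fromM(-.15,0,.0065),.172)):
    a,b,p=delta(o,q,t,L);print(n,a.round(4),b.round(4),p.round(3),R.from_rotvec(b).magnitude())
E
```

```text
[[ 0.933  0.319  0.168]
 [-0.159 -0.055  0.986]
 [ 0.324 -0.946  0.   ]]
up [ 0.0197 -0.0553 -0.0001] [-0.      0.0004  0.    ] [0.469 0.049 0.304] 0.00043102310307388005
B [-0.0384 -0.0485 -0.1318] [ 0.2589 -1.5548 -0.259 ] [0.349 0.129 0.298] 1.597350770852097
half [-0.0183 -0.0585 -0.0918] [ 0.2589 -1.5548 -0.259 ] [0.385 0.102 0.308] 1.597350770852097
down [-0.0384  0.005  -0.1318] [ 0.2589 -1.5548 -0.259 ] [0.349 0.129 0.244] 1.597350770852097
```

Request:
move_arm(steps=[0.02,0,0,0,0,0,0.035,0.02,-0.055,0,0,0,0,0.03,0.013,-0.054,-0.015,0.029,-0.173,-0.029,0.02,0.007,-0.053,-0.03,0.058,-0.346,-0.058,0.02,0,-0.052,-0.045,0.086,-0.518,-0.086,0.02,-0.006,-0.052,-0.06,0.115,-0.691,-0.115,0.02,-0.013,-0.052,-0.075,0.144,-0.864,-0.144,0.02,-0.019,-0.052,-0.09,0.173,-1.037,-0.173,0.02,-0.026,-0.051,-0.105,0.201,-1.209,-0.201,0.02,-0.032,-0.05,-0.12,0.23,-1.382,-0.23,0.02])

```text
time_s: 6.22
position: [0.359, 0.1204, 0.2992]
orientation: [-1.567, 0.029, -0.503]
force: [1.0, -0.1, 0.3]
width: 0.0199
```

```bash
sed -i 's/^TIP=.*/TIP=.172/' h.py; python3 - <<'E'
from h import *
from plant import get_obs
o=get_obs();B=ori(mx,-.33);print(o['time_s'],o['q'],o['force'])
a,b,p=delta(o,B,fromM(-.15,0,.06));print(a.round(4),b.round(4))
E
```

```text
6.225 [ 0.38601912 -0.04712197 -0.65435094  0.71990365 -0.17829097  0.70509864] [ 1.04301164 -0.05772514  0.29341632]
[-0.0121 -0.002   0.0045] [ 0.028  -0.1674 -0.028 ]
```

Request:
move_arm(steps=[-0.012,-0.002,0.0045,0.028,-0.1674,-0.028,0.02,-0.012,-0.002,0.0045,0.028,-0.1674,-0.028,0.02,-0.012,-0.002,0.0045,0.028,-0.1674,-0.028,0.02])

```text
time_s: 6.6
position: [0.35, 0.1284, 0.2979]
orientation: [-1.578, -0.119, -0.398]
force: [-0.1, 0.7, 0.1]
width: 0.0202
```

```bash
python3 grab.py w5; python3 - <<'E'
from h import *
from plant import get_obs
o=get_obs();B=ori(mx,-.33)
for t in((-.15,0,.0065),(-.12,0,.0065),(0,0,.0065)):
  a,b,p=delta(o,B,fromM(*t));print(a.round(4),b.round(4))
w=load('w5');h=cv2.cvtColor(w['color'],cv2.COLOR_BGR2HSV)
m=cv2.inRange(h,(0,40,80),(18,160,255));c=max(cv2.findContours(m,0,2)[0],key=cv2.contourArea)
(x,y),r=cv2.minEnclosingCircle(c);print(x,y,r,toM(onz(w,(x,y),.083)).round(4))
E
```

```text
6.6 tip in M [-0.1491 -0.0003  0.0602] q [ 0.416 -0.069 -0.685  0.678 -0.18   0.569] F [-0.14  0.68  0.11] w 0.020172014898153467
[-0.0185  0.0504 -0.    ] [ 0.0012 -0.0088 -0.0011]
[0.0099 0.0601 0.0003] [ 0.0012 -0.0088 -0.0011]
[0.1235 0.0989 0.0013] [ 0.0012 -0.0088 -0.0011]
256.2320251464844 276.56829833984375 30.287336349487305 [-0.0753 -0.001   0.008 ]
```

View pics/w5.png

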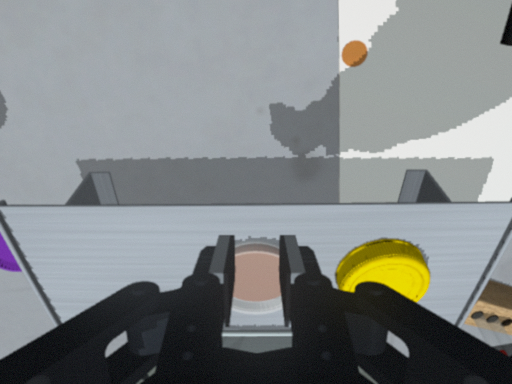

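Request:
move_arm(steps=[-0.009,0.025,0,0,-0.009,0,0.02,-0.0185,0.0504,0,0,-0.009,0,0.02,-0.0185,0.0504,0,0,-0.009,0,0.02,-0.009,0.0536,0,0,-0.009,0,0.02,0,0.0567,0,0,-0.009,0,0.02,0.006,0.0587,0,0,-0.009,0,0.02,0.011,0.0605,0,0,-0.009,0,0.02,0.016,0.0622,0,0,-0.009,0,0.02,0.021,0.064,0,0,-0.009,0,0.02])

```text
time_s: 7.78
position: [0.3899, 0.1215, 0.2439]
orientation: [-1.581, -0.129, -0.388]
force: [-0.3, 1.1, -0.5]
width: 0.0198
```

```bash
python3 grab.py w6; python3 - <<'E'
from h import *
from plant import get_obs
o=get_obs();B=ori(mx,-.33)
for t in((-.08,0,.0065),(0.0,0,.0065)):
  a,b,p=delta(o,B,fromM(*t));print(a.round(4),b.round(4))
E
```

```text
7.775 tip in M [-0.1087 -0.0004  0.0061] q [ 0.355  0.059 -0.728  0.496 -0.163  0.497] F [-0.28  1.11 -0.49] w 0.019808951092502344
[0.0265 0.0089 0.    ] [ 0.0007  0.0034 -0.0005]
[ 0.1022  0.0347 -0.0002] [ 0.0007  0.0034 -0.0005]
```

View pics/w6.png

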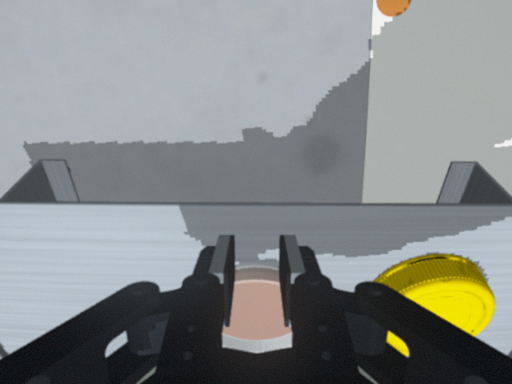

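Request:
move_arm(steps=[0.007,0.0024,0,0,0.003,0,0.02,0.014,0.0048,0,0,0.003,0,0.02,0.021,0.0072,0,0,0.003,0,0.02,0.028,0.0096,0,0,0.003,0,0.02,0.034,0.0116,0,0,0.003,0,0.02,0.04,0.0136,0,0,0.003,0,0.02,0.045,0.0154,0,0,0.003,0,0.02,0.05,0.0171,0,0,0.003,0,0.02])

```text
time_s: 8.82
position: [0.442, 0.1127, 0.2439]
orientation: [-1.58, -0.126, -0.39]
force: [0.5, -0.3, 0.5]
width: 0.0202
```

```bash
python3 grab.py w7; python3 - <<'E'
from h import *
from plant import get_obs,grab_frame
f=grab_frame('scene');cv2.imwrite('pics/s7.png',cv2.resize(f['color'][115:230,165:300],None,fx=5,fy=5,interpolation=cv2.INTER_CUBIC))
f=grab_frame('top');cv2.imwrite('pics/t7.png',cv2.resize(f['color'][100:220,160:290],None,fx=5,fy=5,interpolation=cv2.INTER_CUBIC))
o=get_obs();B=ori(mx,-.33)
for t in((0.0,0,.0065),):
  a,b,p=delta(o,B,fromM(*t));print(a.round(4),b.round(4))
E
```

```text
8.825 tip in M [-0.0558 -0.0002  0.0061] q [ 0.292  0.134 -0.642  0.499 -0.145  0.439] F [ 0.47 -0.33  0.47] w 0.02016260878686679
[0.0528 0.0177 0.0001] [ 0.0009  0.0002 -0.001 ]
```

View pics/w7.png

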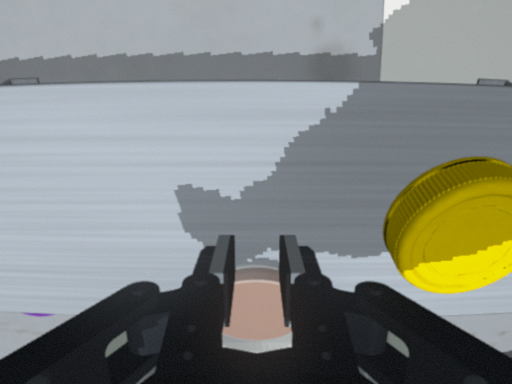

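View pics/s7.png

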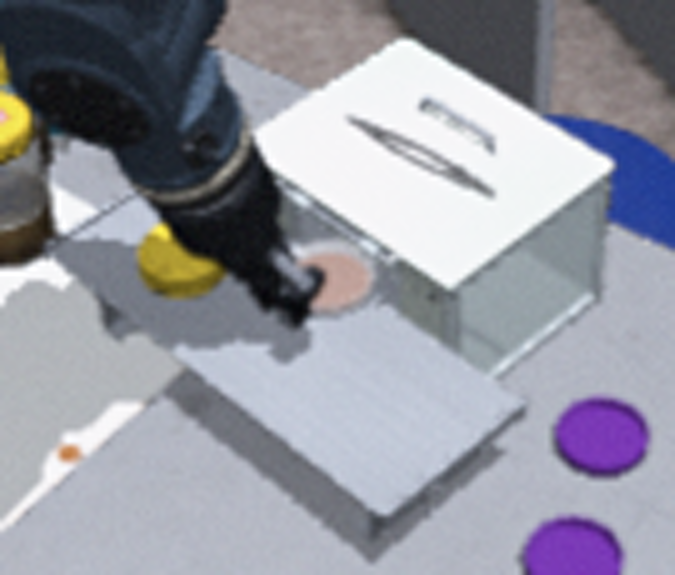

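View pics/t7.png

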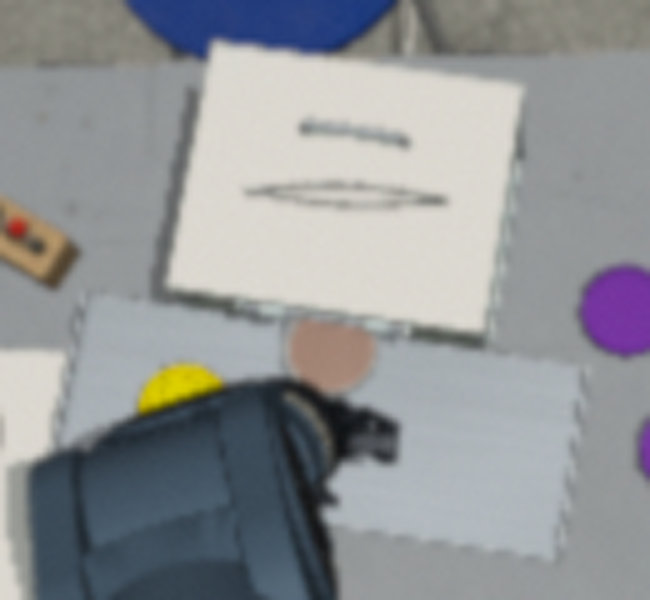

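Request:
move_arm(steps=[0.006,0.002,0,0,0,0,0.02,0.012,0.004,0,0,0,0,0.02,0.018,0.0061,0,0,0,0,0.02,0.024,0.0081,0,0,0,0,0.02,0.03,0.0101,0,0,0,0,0.02,0.035,0.0118,0,0,0,0,0.02,0.04,0.0135,0,0,0,0,0.02])

```text
time_s: 9.85
position: [0.4837, 0.1056, 0.244]
orientation: [-1.58, -0.126, -0.39]
force: [-0.1, 0.3, 0.0]
width: 0.0197
```

```bash
python3 grab.py w8; python3 - <<'E'
from h import *
from plant import get_obs,grab_frame
f=grab_frame('scene');cv2.imwrite('pics/s8.png',cv2.resize(f['color'][115:230,165:300],None,fx=5,fy=5,interpolation=cv2.INTER_CUBIC))
o=get_obs();B=ori(mx,-.33)
for t in((0.0,0,.0065),):
  a,b,p=delta(o,B,fromM(*t));print(a.round(4),b.round(4))
E
```

```text
9.85 tip in M [-0.0136 -0.0003  0.0062] q [ 0.251  0.192 -0.566  0.511 -0.133  0.399] F [-0.09  0.29  0.03] w 0.019745052644491015
[0.0125 0.0041 0.    ] [ 0.0008  0.0002 -0.0006]
```

View pics/w8.png

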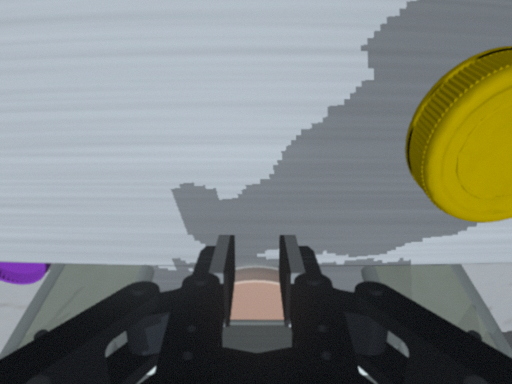

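View pics/s8.png

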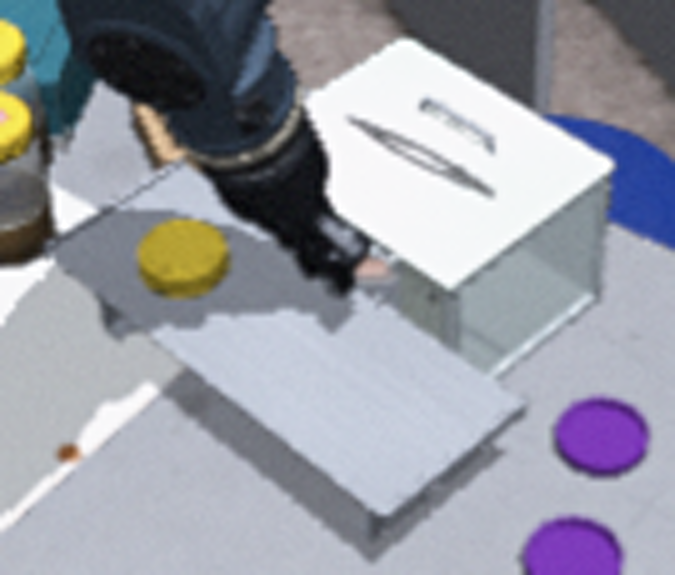

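Request:
move_arm(steps=[0.005,0.0017,0,0,0,0,0.02,0.009,0.003,0,0,0,0,0.02,0.012,0.004,0,0,0,0,0.02,0.0135,0.0045,0,0,0,0,0.02])

```text
time_s: 10.45
position: [0.497, 0.1032, 0.2438]
orientation: [-1.58, -0.126, -0.389]
force: [-6.5, 3.6, -1.5]
width: 0.02
```

```bash
python3 grab.py w9; python3 - <<'E'
from h import *
from plant import get_obs,grab_frame
f=grab_frame('scene');cv2.imwrite('pics/s9.png',cv2.resize(f['color'][115:230,165:300],None,fx=5,fy=5,interpolation=cv2.INTER_CUBIC))
E
```

```text
10.45 tip in M [-0.0003 -0.0003  0.006 ] q [ 0.239  0.211 -0.54   0.518 -0.129  0.388] F [-6.52  3.65 -1.49] w 0.01996272032135666
```

View pics/w9.png

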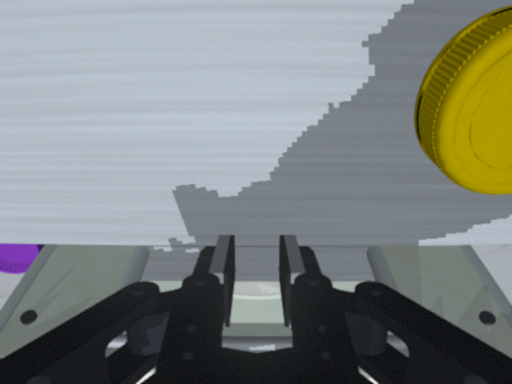

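View pics/s9.png

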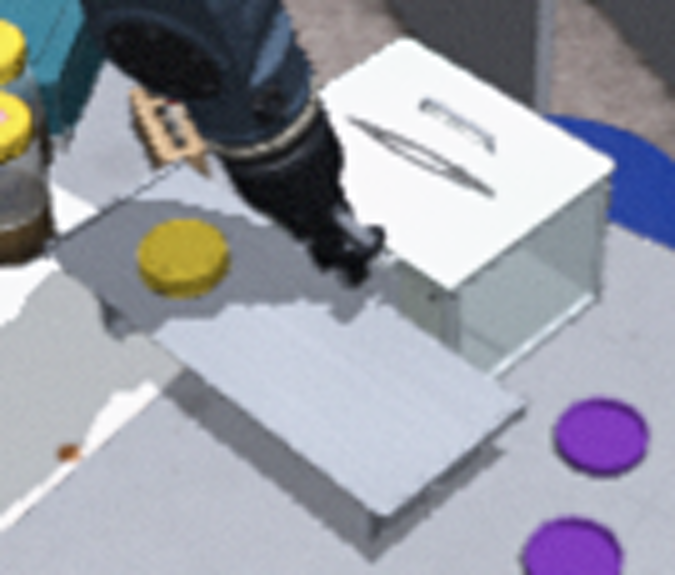

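```bash
python3 - <<'E'
import cv2
for n in('w8','w9'):
    a=cv2.imread(f'pics/{n}.png')[230:370,200:320];cv2.imwrite(f'pics/{n}z.png',cv2.resize(a,None,fx=4,fy=4,interpolation=cv2.INTER_CUBIC))
E
```

```text
(no output)
```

View pics/w9z.png

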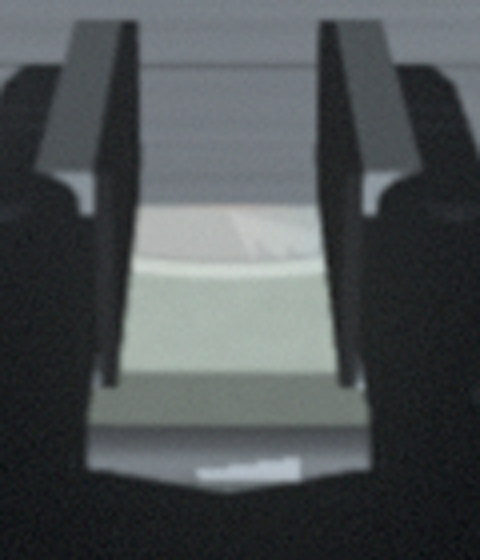

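The dish has gone beyond the sill edge (seen through the gap at about (257,290), lying lower down). I draw the fingers straight back.

Request:
move_arm(steps=[-0.006,-0.002,0,0,0,0,0.02,-0.012,-0.004,0,0,0,0,0.02,-0.02,-0.0067,0,0,0,0,0.02,-0.03,-0.0101,0,0,0,0,0.02,-0.04,-0.0135,0,0,0,0,0.02,-0.055,-0.0186,0,0,0,0,0.02,-0.07,-0.0237,0,0,0,0,0.02,-0.095,-0.032,0,0,0,0,0.02,-0.12,-0.04,0,0,0,0,0.02,-0.15,-0.07,0,0,0,0,0.02])

```text
time_s: 11.8
position: [0.3335, 0.1308, 0.2612]
orientation: [-1.581, -0.125, -0.389]
force: [-0.7, 0.7, 1.5]
width: 0.0201
```

```bash
python3 grab.py w10; python3 - <<'E'
from h import *
from plant import get_obs,grab_frame
f=grab_frame('scene');cv2.imwrite('pics/s10.png',cv2.resize(f['color'][115:230,165:300],None,fx=5,fy=5,interpolation=cv2.INTER_CUBIC))
E
```

```text
11.8 tip in M [-0.1661 -0.0009  0.0234] q [ 0.443 -0.046 -0.776  0.571 -0.188  0.587] F [-0.71  0.72  1.47] w 0.020111052216447753
```

View pics/w10.png

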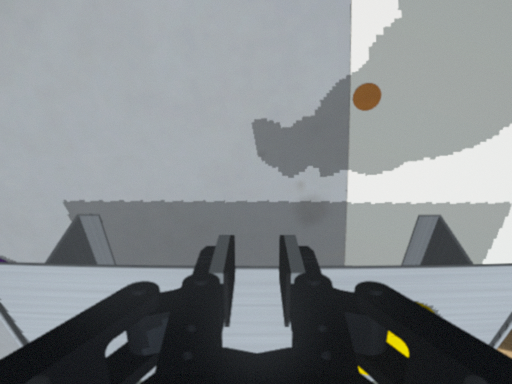

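View pics/s10.png

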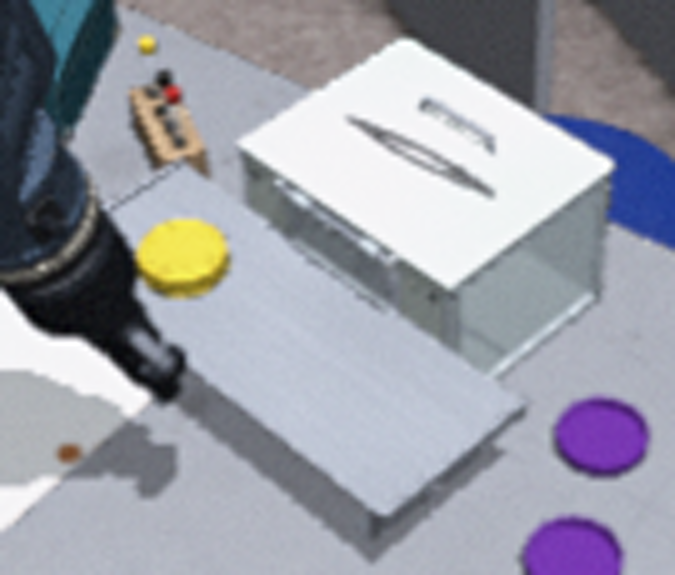

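```bash
python3 - <<'E'
from h import *
from plant import grab_frame
f=grab_frame('scene');a=f['color'];b=load('scene0')['color']
x=np.hstack([i[140:200,205:290] for i in(b,a)]);x=cv2.convertScaleAbs(x,alpha=1.2);cv2.imwrite('pics/s11.png',cv2.resize(x,None,fx=4.6,fy=5,interpolation=cv2.INTER_CUBIC))
d=cv2.absdiff(a,b).max(2);d[:, :200]=0;ys,xs=np.where(d>40);m=(xs>205)&(xs<290)&(ys>110)&(ys<200);print(sorted(set(zip(xs[m]//6*6,ys[m]//6*6))))
print(proj(f,fromM(.11,0,-.06)),proj(f,fromM(.0,-.1,0)),proj(f,fromM(.075,0,-.06)))
E
```

```text
[(np.int64(222), np.int64(192)), (np.int64(222), np.int64(198)), (np.int64(228), np.int64(186)), (np.int64(228), np.int64(192)), (np.int64(228), np.int64(198)), (np.int64(234), np.int64(186)), (np.int64(234), np.int64(192)), (np.int64(234), np.int64(198)), (np.int64(240), np.int64(186)), (np.int64(240), np.int64(192)), (np.int64(240), np.int64(198))]
[254.82046678 165.41753895] [253.92053604 183.56789999] [248.35356609 170.17662468]
```

View pics/s11.png

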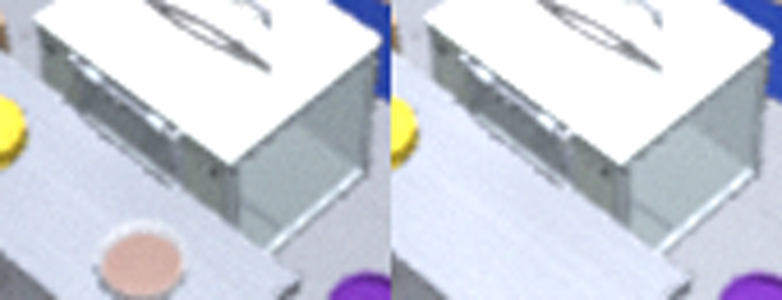

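The shelf is empty and the flap looks as it did at the start. I have time, so I look through the clear right side for the dish.

```bash
python3 - <<'E'
from h import *
from plant import get_obs
o=get_obs();B=ori(my,-.5)
print((ori(my,-.5).as_matrix()).round(2))
tcp=fromM(.10,-.25,.29);tip=tcp+B.apply([0,TIP,0]);print(toM(tip))
R0=R.from_rotvec(o['orientation']);a,b,p=delta(o,B,tip);print(a.round(3),b.round(3),p,np.linalg.norm(b))
print('up .15',R0.inv().apply([0,0,.15]).round(3))
T=np.eye(4);T[:3,:3]=B.as_matrix();T[:3,3]=tcp;w=load('w1');T=T@w['T_tool_cam'];print(toM(T[:3,3]),proj(w,fromM(.11,0,-.063),T))
E
```

```text
[[ 0.15  0.08 -0.99]
 [ 0.87  0.47  0.17]
 [ 0.48 -0.88 -0.  ]]
[ 0.1        -0.16753881  0.1390558 ]
[ 0.337  0.007 -0.25 ] [ 0.633 -1.437 -0.134] [ 0.6082766  -0.16923783  0.365     ] 1.5760911637778505
up .15 [ 0.049 -0.142 -0.   ]
[ 0.10035685 -0.29689936  0.23054007] [248.90476216 196.94979734]
```

Request:
move_arm(steps=[0.016,-0.047,0,0,0,0,0.02,0.033,-0.095,0,0,0,0,0.02,0.049,-0.142,0,0,0,0,0.02,0.081,-0.125,-0.028,0.07,-0.16,-0.015,0.02,0.113,-0.109,-0.056,0.141,-0.319,-0.03,0.02,0.145,-0.092,-0.083,0.211,-0.479,-0.045,0.02,0.177,-0.076,-0.111,0.281,-0.639,-0.06,0.02,0.209,-0.059,-0.139,0.352,-0.798,-0.074,0.02,0.241,-0.042,-0.167,0.422,-0.958,-0.089,0.02,0.241,-0.042,-0.167,0.422,-0.958,-0.089,0.02])

```text
time_s: 13.2
position: [0.5207, -0.0723, 0.3776]
orientation: [-1.223, -0.949, 0.343]
force: [0.3, -0.3, -0.5]
width: 0.0199
```

```bash
python3 - <<'E'
from h import *
from plant import get_obs
o=get_obs();B=ori(my,-.5)
tip=fromM(.10,-.25,.29)+B.apply([0,TIP,0])
a,b,p=delta(o,B,tip);print(o['q'].round(2) if hasattr(o['q'],'round') else o['q'],toM(o['position']),a.round(3),b.round(3),np.linalg.norm(b))
E
```

```text
[-0.24  0.18 -0.21  1.01  0.41 -1.07] [-0.00262864 -0.16920236  0.30258497] [-0.02 -0.   -0.13] [ 0.21  -0.483 -0.046] 0.5287500343484297
```

Request:
move_arm(steps=[-0.007,0,-0.043,0.07,-0.16,-0.015,0.02,-0.013,0,-0.087,0.14,-0.32,-0.03,0.02,-0.02,0,-0.13,0.21,-0.483,-0.046,0.02,-0.02,0,-0.13,0.21,-0.483,-0.046,0.02,-0.02,0,-0.13,0.21,-0.483,-0.046,0.02])

```text
time_s: 13.82
position: [0.6063, -0.1657, 0.3667]
orientation: [-0.94, -1.313, 0.703]
force: [-0.1, 0.3, 1.0]
width: 0.0201
```

```bash
python3 grab.py w11
```

```text
13.825 tip in M [ 0.0976 -0.1644  0.1407] q [-0.367  0.479  0.21   1.407  0.489 -1.793] F [-0.08  0.26  1.01] w 0.020109416561799445
```

View pics/w11.png

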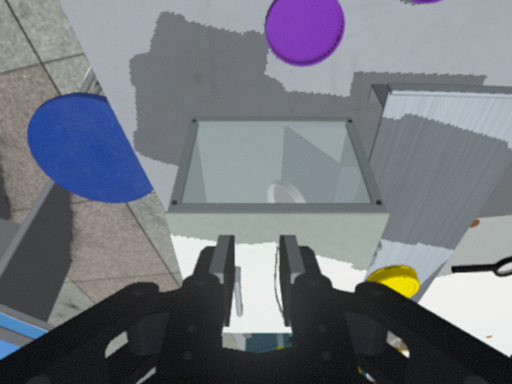

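```bash
python3 - <<'E'
from h import *
w=load('w11');a=w['color'][105:220,165:395];cv2.imwrite('pics/w11z.png',cv2.resize(a,None,fx=3.4,fy=4,interpolation=cv2.INTER_CUBIC))
for z in(.01,.03,.05):print(z,[toM(onz(w,u,z)).round(3) for u in((268,190),(285,186),(304,200))])
f=load('w11')
for p in((.024,-.095,0),(.075,-.095,-.07),(.075,0,-.07),(.024,0,0),(.11,0,-.07)):print(p,proj(w,fromM(*p)).round())
t=load('top0')
E
```

```text
0.01 [array([ 0.083, -0.005, -0.065]), array([ 0.063, -0.011, -0.065]), array([ 0.039,  0.012, -0.065])]
0.03 [array([ 0.084, -0.024, -0.045]), array([ 0.066, -0.03 , -0.045]), array([ 0.043, -0.008, -0.045])]
0.05 [array([ 0.085, -0.044, -0.025]), array([ 0.068, -0.049, -0.025]), array([ 0.046, -0.029, -0.025])]
(0.024, -0.095, 0) [339. 168.]
(0.075, -0.095, -0.07) [278. 124.]
(0.075, 0, -0.07) [275. 190.]
(0.024, 0, 0) [324. 235.]
(0.11, 0, -0.07) [246. 190.]
```

View pics/w11z.png

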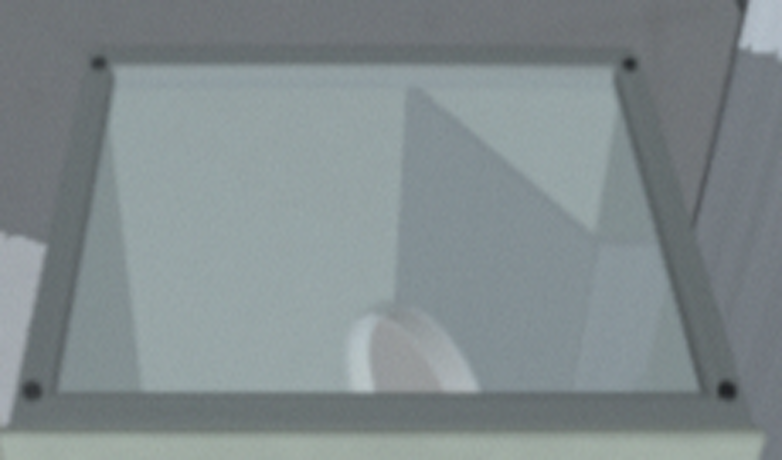

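```bash
python3 - <<'E'
from h import *
from plant import *
a=load('w11')['color'];b=grab_frame('wrist')['color']
print('change',np.abs(a.astype(int)-b)[170:205,255:320].mean(),np.abs(a.astype(int)-b).mean())
f=grab_frame('scene')['color'];s=load('scene0')['color'];d=cv2.absdiff(f,s).max(2)
cv2.imwrite('pics/fin.png',f);cv2.imwrite('pics/fin_box.png',cv2.resize(np.hstack([s[135:195,200:275],f[135:195,200:275]]),None,fx=5,fy=5,interpolation=cv2.INTER_CUBIC))
print(get_obs()['time_s'])
E
```

```text
change 3.017875457875458 2.575407240125868
13.975
```

View pics/fin.png

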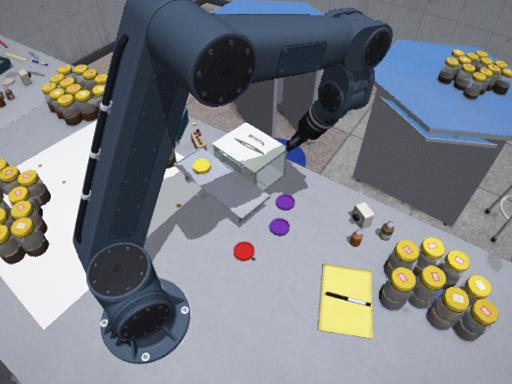

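```bash
python3 -c "
from plant import *
print(sign_off())"
```

```text
the job is handed in; nothing more can be done
None
```

The dish is in the discard box and the job is handed in, at about 14 s of the 43 s allowed; the hand-in gave no verdict.

**What I did:** I slid the dish left along the shelf between two spread fingertips until it lay in front of the flap. I then turned the gripper and tilted it about 19° to push the dish through the flap and off the sill. Last, I drew the fingers straight back out.

**Last checks:**
- **Dish:** Seen through the box's clear right side, it lies still. It leans on the chute with its lower edge on the floor, not flat. I estimate its centre at about 60 mm behind the mouth and 40 mm below shelf level, by geometry and not measured directly.
- **Flap:** In the scene picture after the fingers came out it looks the same as at the start, hanging shut. I did not measure its angle.
- **Screw lid and other things:** I saw no shift in the lid, tube block, timer, dropper, marker or forceps. The arm hid the loupe and the jar in the last picture, but I saw no sign it came near them.
- **Force:** The wrist read about 7 N at the deepest push, probably the fingers touching the header or flap pin.

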